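Reset a tripped breaker on the solenoid test supply

ROBOT

A 7-joint arm with a two-finger parallel gripper is mounted at the origin on the work surface; the furniture and walls round the work are solid. World frame = base frame: x ahead of the robot, y to its left, z up, the work surface at z = 0. Lengths are in m, angles in rad, forces in N, time in s.
With the tool pointing down it reaches from about 0.425 to 0.975 m from the base axis. Payload 16.7 kg.
Tool frame: the origin (TCP) lies at the very end of the fingers, on their centre line; the grasp point (between the pads) lies 19 mm behind it; z points along the fingers, y is the line along which they close (so a half turn about z gives the same grasp; the last joint's range is limited). The gripper opens to 85 mm and grips with 20 to 120 N. Pads are 22 mm wide; open, the fingers measure 114 mm over their backs; the gripper's body (76 mm by 85 mm) begins 54 mm behind the grasp point. The pads swing forward as they close: fully open they stand 13 mm farther back than shut.
Start: joints at [1.177, 0.426, 0.074, 1.606, -0.034, 1.111, -0.067], TCP at [0.164, -0.655, 0.231] pointing down, gripper open.
Joint ranges: [-2.85, 2.85], [-0.5, 2.14], [-1.23, 1.37], [0.21, 2.46], [-1.02, 4.16], [0.16, 2.05], [-2.73, 2.73]. Speed limits (rad/s): [1.89, 1.89, 2.39, 2.39, 3.01, 3.01, 3.01].

INTERFACE

Orientations are given as [roll, pitch, yaw] about the fixed x, y, z axes, in that order (R = Rz(yaw) Ry(pitch) Rx(roll)).
In Python, from cell import env, cams gives the robot as it stands. The module is installed in compiled form; this text tells all that it offers.
- The arm moves only by the tool servo_tool, never from a script. Its argument "series" is a list of rows, each an object with "delta_pos": the shift along the world's x, y, z as a fraction of full scale, a list of three; "twist": the turn about the world's z as a fraction of full scale. In form: [{"delta_pos": [tx, ty, tz], "twist": twist}, ...]. A call has exactly 5 rows; each row shifts and turns the commanded pose from where the row before left it; what a row does not reach is not made up. Full scale, the value 1, is 100 mm for a shift and 120 degrees for a turn. A row lasts 1/12 s, in which the tool goes at most 41.7 mm and 7.16 degrees, less where a joint would pass 70% of its speed; a pose out of reach is approached as far as the arm can. A call with a number of a shift or a turn outside -1 to 1 is refused whole. A call with a gripper value outside its range is refused whole. "jaw" is the opening, from -1 (shut) to 1 (fully open), set as the call begins (left out, the last holds). The fingers move at their own pace and stop on an object; "squeeze" is the grip in N (left out, the last holds). Time passes only in rows, so rows that do not move let the fingers close, or fill a call up. It gives the time, the measured TCP pose, the force, the opening and the grip force at its end, in the units of the state.
- env.get_obs(): the state, without advancing time (a new reading comes with each control period).
- cams.get_image(name): name is "side" or "top" or "wrist"; returns the picture (400x640x3 uint8, red, green, blue); there is no depth.
- cams.get_calibration(name): a dict with "fovy" (degrees; the focal length in pixels is half the picture's height over the tangent of half this angle, whatever the lens; pixels are square), "cx", "cy" (the principal point, pixels), "origin" and "rotation" of the camera in the world; the wrist camera has in their place "tool_from_camera" (4x4, takes a point from camera to tool coordinates, whose origin is the TCP and whose axes are the flange's). Camera axes: x right, y down, z forward; pixel columns grow to the right and rows downward; lengths in m; the calibration is good to about 2 mm. A picture is of the moment at which its call begins: read the wrist's pose just before it. get_calibration takes no time and is no camera call.
- env.finish_job(): hands the job in; it is judged then, once.
The state is a dict: "time_s": time; "joint_pos": joint angles; "joint_vel": joint speeds; "tau": joint torques, N m; "tool_pos": TCP position; "eef_rot": TCP orientation; "ft_force": force on the tool from outside, world axes, zero at the start; "moment": the same for the moment, N m; "opening": finger opening in m; "grip_force": force on a finger pad.
Only numpy, scipy, OpenCV 4.12 (cv2) and the standard library are available. Lean on these libraries where they do the work, as an engineer would, in place of code of your own. Each camera call takes 0.05 s, during which the arm holds its last target. There are 200 camera calls.

TASK

One of the three breakers on the bench supply box has tripped: its lever stands about upright in the middle of its travel, while the other two lean over to on. Reset it: press its lever firmly over to off, the side opposite to the way the other two lean, against the spring and right up to the end stop so that the latch inside catches, then throw it over to on, where it must stay by itself. Go gently with the moulded breaker (no more than about 15 N on it, squeezing included), leave the other two levers on and the loose parts on the bench where they are.

Things in the scene. Friction and masses are not known exactly. Their poses are not given: they have to be found in the camera images.
- supply_box: grey steel enclosure fixed on the bench, 160 (x) x 250 (y) x 86 mm high with its aluminium deck, capped outlets on the front (-x), cable glands on the rear (+x), steel grips at both ends out to y +-147 mm. Origin on the bench under its centre; y runs along the row of three breakers at -74, 0, +74 mm; which one has tripped differs from case to case.
- breaker_a: the TRIPPED breaker's base plate, 142 x 60 x 3 mm steel on the deck; origin at its underside's centre, 86 mm above the bench; axes as the box's: +x is ON, -x is OFF. The breaker (black case 104 x 62 mm, 31 mm high, grey frame 58 x 41 mm round the lever up to 42 mm) is clamped on it by slotted feet up to 9 mm off the plate's centre in x, which is not measured. Over 18 N on it damages it.
- lever_a (a joint): angle of the tripped breaker's lever from upright, rad, + towards ON (+x): 0.04 tripped, -0.42 at the hard off stop, +0.42 on. It turns about y, 23 mm above breaker_a's origin at the middle of the case; grey, 20 mm wide (y), 9 mm thick, rounded tip 58 mm from the pivot (81 mm above the deck when upright, 76 mm at off or on). Slippery (friction 0.3).
- lever_b (a joint): the same for one of the other two breakers, on at 0.42. Working of the tripped one: until reset its spring returns it to 0.04 from either side. Pushed to off 46 mm from the pivot it takes a force rising to 9 to 11 N; the latch catches only in the last 1 to 2 mm before the off stop, where the force shoots up.
- lever_c (a joint): the same for the third breaker, on at 0.42. Working of the tripped one, continued: once latched and let go its lever stays at about -0.3 (not latched, it follows the finger back to 0.04); then about 4 N throws it past upright and it snaps over to on by itself.
- breaker_b: base plate of the breaker of lever_b, same make and play; origin and axes as breaker_a's
- breaker_c: base plate of the breaker of lever_c, same make and play; origin and axes as breaker_a's
- module_b00: black solenoid module 33 x 91 x 31 mm lying loose to the left of the box, a bystander; origin at the centre of its underside, long axis y
- ring_nut_00: black ribbed plastic ring nut, 41 mm across, 20 mm high, loose to the left of the box, a bystander; origin at the centre of its underside
- ring_nut_01: second such ring nut, loose to the left of the box, a bystander; origin at the centre of its underside
- pin_wrench: flat steel pin wrench 174 x 27 x 12 mm lying loose to the left of the box, a bystander; origin at the centre of its underside, long axis x

How it is judged:
On the way:
1. the tripped lever has been pressed over to off (at least 0.27 rad to the off side) (value of joint lever_a below -0.27 rad), for 0.2 s.
At the end, for the whole second after the job is handed in: the reset lever stays over at on by itself and the other two levers are still on (all three more than 0.37 rad to the on side) (value of joint each of lever_a, lever_b, lever_c above 0.37 rad); the robot touches nothing.
It fails at once if more than 18 N on the tripped breaker's lever or case (contact force between breaker_a and anything else above 18 N).
It fails at once if one of the other two levers knocked out of on (turned back below 0.25 rad) (value of joint any of lever_b, lever_c below 0.25 rad).
It fails at once if a loose part lying about moved more than 20 mm (distance of any of module_b00, ring_nut_00, ring_nut_01, pin_wrench from where it was at the start of the episode above 0.02 m).
It also fails if it takes over 50 s, if anything falls off the work surface, if the arm or the gripper's body presses on something with over 40 N, if the wrist force passes 120 N, or if a joint passes its speed limit or range.

## Working session

There is one attempt and no reset: what is moved stays moved. The work goes in short steps, Python scripts to look and compute and a tool call to move; the robot and the scene stay as the last step left them, time stands still between calls to the robot, and variables do not carry over. Pictures are saved under pics/ and viewed, at most 10 in all, crops included, and the job is handed in when it is done.

Besides the shell and the picture viewer there is one more tool, called after "Emit:" by a JSON object that holds its "op" and its "data", one argument or row to a line. servo_tool: Moves the arm, as the interface text tells. Shift numbers are shares of 100 mm and turn numbers shares of 120 degrees, none past 1 either way. Its arguments: {"type":"object","properties":{"series":{"type":"array"},"jaw":{"type":"number"},"squeeze":{"type":"number"}},"required":["series"]}

```bash
mkdir -p pics
python3 - <<'E'
from cell import env,cams
import cv2,json
o=env.get_obs();print({k:(v if not hasattr(v,'tolist') else v.tolist()) for k,v in o.items()})
for n in("side","top"):
    cv2.imwrite(f"pics/{n}0.png",cams.get_image(n)[:,:,::-1]);c=cams.get_calibration(n);print(n,c)
print(cams.get_calibration("wrist"))
E
```

```text
{'time_s': 0.0, 'joint_pos': [1.176458548497895, 0.4267555058614735, 0.07384260155769184, 1.6065911936847315, -0.0341154417324013, 1.110765047195965, -0.06711735697906379], 'joint_vel': [-0.0007881382639276833, -0.0024556111082493586, -0.0005655632732315105, -0.0005691214816240101, 0.0004352377779192311, -9.411876553594976e-06, -0.0015292948142608838], 'tau': [-0.002640316088218242, -94.98373031616211, 3.7593139708042145, -46.352806091308594, 0.01910820894408971, 0.009942427568603307, -3.506502480377094e-05], 'tool_pos': [0.16350789331690802, -0.65449606190015, 0.2306016279045696], 'eef_rot': [-3.140335184248782, 7.79072466081665e-05, 0.2447899712841306], 'ft_force': [-0.21360709488449478, 0.5220249076956476, -0.20524033405817477], 'moment': [-0.008461023017514885, -0.007135154774399161, -0.029935527803028134], 'grip_force': 0.0, 'opening': 0.08547297196098953}
side {'fovy': 55.41100808538823, 'cx': 315.8158714483889, 'cy': 196.60252924344945, 'origin': array([0.46880891, 0.91514051, 0.49554577]), 'rotation': array([-2.01457361,  0.0254741 , -3.07735524])}
top {'fovy': 51.556453202307495, 'cx': 308.12756706694245, 'cy': 203.51858100514352, 'origin': array([0.38437596, 0.08134517, 1.05205976]), 'rotation': array([-2.96511561,  0.0101285 , -1.54312417])}
{'fovy': 60.8417363405647, 'cx': 323.9754572127576, 'cy': 196.42936271124765, 'tool_from_camera': array([[ 9.15947891e-04, -9.64509681e-01, -2.64045900e-01,
         6.83887212e-02],
       [ 9.99999351e-01,  1.06236659e-03, -4.11729810e-04,
         2.20997272e-04],
       [ 6.77630931e-04, -2.64045351e-01,  9.64510028e-01,
        -1.42822086e-01],
       [ 0.00000000e+00,  0.00000000e+00,  0.00000000e+00,
         1.00000000e+00]])}
```

View pics/side0.png

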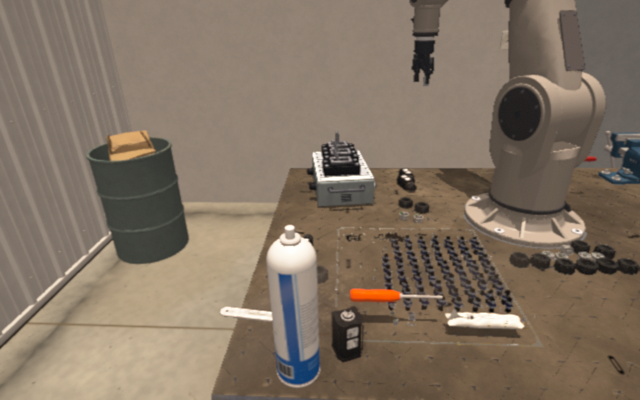

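View pics/top0.png

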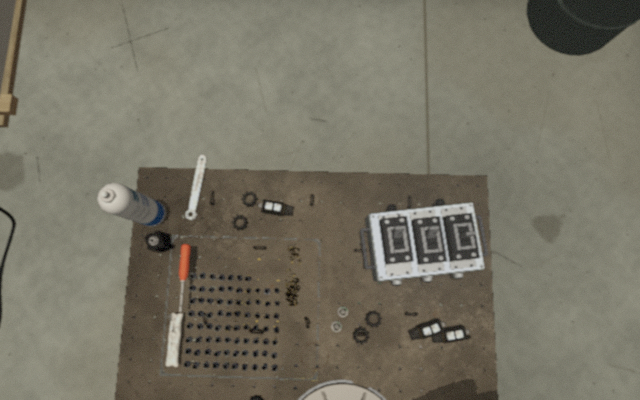

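The top view has the box around (427,242), slightly rotated. It's too coarse to tell which lever tripped, so I'll enlarge it and compute rough positions.

```bash
cat > h.py <<'E'
import numpy as np
from scipy.spatial.transform import Rotation as Ro
from cell import env,cams
def cam(n,pose=None):
    c=cams.get_calibration(n);f=200/np.tan(np.radians(c["fovy"]/2))
    if n=="wrist":
        p,r=pose;T=c["tool_from_camera"];Rt=Ro.from_euler("xyz",r).as_matrix()
        return f,c["cx"],c["cy"],Rt@T[:3,3]+p,Rt@T[:3,:3]
    return f,c["cx"],c["cy"],np.array(c["origin"]),Ro.from_euler("xyz",c["rotation"]).as_matrix()
def ray(C,uv,z):
    f,cx,cy,o,R=C;d=R@np.array([(uv[0]-cx)/f,(uv[1]-cy)/f,1]);return o+d*(z-o[2])/d[2]
def proj(C,P):
    f,cx,cy,o,R=C;q=(np.atleast_2d(P)-o)@R;return q[:,:2]/q[:,2:]*f+[cx,cy]
E
python3 - <<'E'
from h import *
import cv2
im=cv2.imread("pics/top0.png");a=cv2.resize(im[190:300,350:500],None,fx=5,fy=5,interpolation=cv2.INTER_CUBIC);cv2.imwrite("pics/topc.png",a)
im=cv2.imread("pics/side0.png");a=cv2.resize(im[125:215,290:400],None,fx=6,fy=6,interpolation=cv2.INTER_CUBIC);cv2.imwrite("pics/sidec.png",a)
C=cam("top")
for uv in[(370,215),(476,203),(484,268),(377,281)]:print(ray(C,uv,.086))
E
```

```text
[ 0.53264702 -0.05050134  0.086     ]
[ 0.56781928 -0.30020688  0.086     ]
[ 0.41644832 -0.31194525  0.086     ]
[ 0.3802893 -0.0667251  0.086    ]
```

View pics/topc.png

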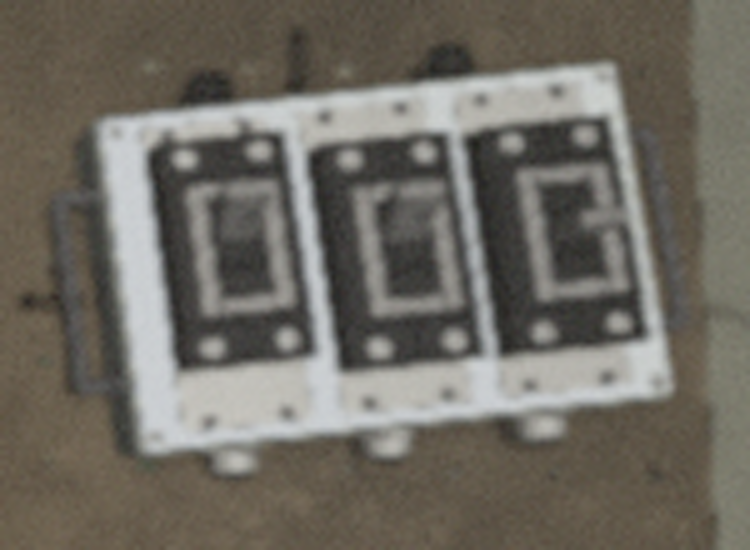

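View pics/sidec.png

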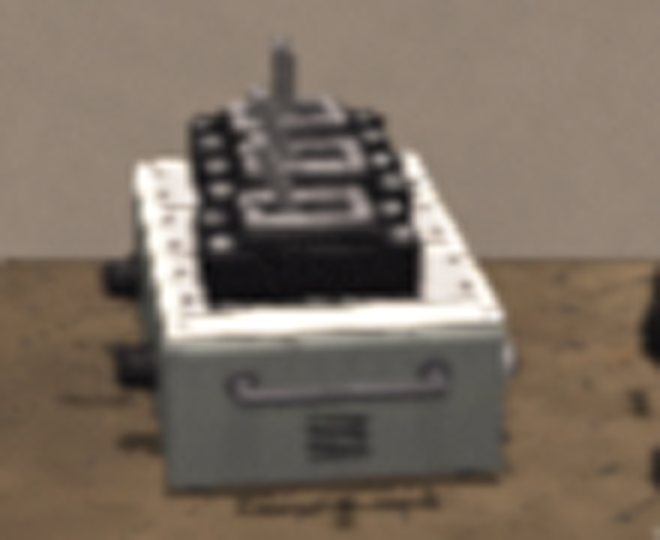

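The tripped lever is the box's -y breaker, on the right in the top view: its lever hides the frame at crop (600,217) and stands tall at the far end in the side view. I'll move near it with the gripper shut, then look with the wrist camera.

Emit:
{"op": "servo_tool", "data": {
  "series": [
    {"delta_pos": [0.23, 0.27, 0.05], "twist": -0.011},
    {"delta_pos": [0.23, 0.27, 0.05], "twist": -0.011},
    {"delta_pos": [0.23, 0.27, 0.05], "twist": -0.011},
    {"delta_pos": [0.23, 0.27, 0.05], "twist": -0.011},
    {"delta_pos": [0.23, 0.27, 0.05], "twist": -0.011}
  ],
  "jaw": -1,
  "squeeze": 20
}}

```text
time_s: 0.52
tool_pos: [0.2792, -0.5183, 0.2562]
eef_rot: [-3.141, 0.0, 0.128]
ft_force: [1.7, -0.1, 0.8]
opening: 0.0258
grip_force: 0.0
```

Emit:
{"op": "servo_tool", "data": {
  "series": [
    {"delta_pos": [0.23, 0.27, 0], "twist": 0},
    {"delta_pos": [0.23, 0.27, 0], "twist": 0},
    {"delta_pos": [0.23, 0.27, 0], "twist": 0},
    {"delta_pos": [0.23, 0.27, 0], "twist": 0},
    {"delta_pos": [0.23, 0.27, 0], "twist": 0}
  ]
}}

```text
time_s: 0.93
tool_pos: [0.3942, -0.3833, 0.2562]
eef_rot: [-3.141, 0.0, 0.129]
ft_force: [1.1, -0.7, -0.4]
opening: -0.0001
grip_force: 0.0
```

Emit:
{"op": "servo_tool", "data": {
  "series": [
    {"delta_pos": [0.23, 0.27, 0], "twist": 0},
    {"delta_pos": [0.23, 0.27, 0], "twist": 0},
    {"delta_pos": [0.23, 0.27, 0], "twist": 0},
    {"delta_pos": [0, 0, 0], "twist": 0},
    {"delta_pos": [0, 0, 0], "twist": 0}
  ]
}}

```text
time_s: 1.35
tool_pos: [0.4636, -0.302, 0.256]
eef_rot: [-3.141, 0.0, 0.133]
ft_force: [-0.6, -1.3, -0.4]
opening: -0.0003
grip_force: 0.0
```

Run:
```python
from h import *
import cv2,json
o=env.get_obs();im=cams.get_image("wrist")[:,:,::-1]
json.dump([list(o["tool_pos"]),list(o["eef_rot"])],open("p1.json","w"));print(o["tool_pos"],o["eef_rot"],o["ft_force"])
cv2.imwrite("pics/w1.png",im)
```

```text
[ 0.46362744 -0.30204922  0.25601579] [-3.14091803e+00  1.55026831e-04  1.33322708e-01] [-0.58495796 -1.26361188 -0.41927457]
```

View pics/w1.png

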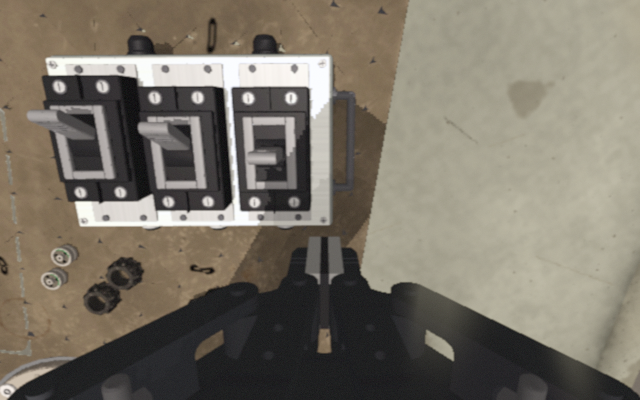

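Confirmed: the tripped lever is upright at about (262,157), with the frame around it (245-295, 116-189) and its case at (235-309, 87-212). The other two levers lean to +x.

Run:
```python
from h import *
import json
p=json.load(open("p1.json"));C=cam("wrist",[np.array(p[0]),p[1]])
deck=[ray(C,u,.086) for u in[(46,57),(330,54),(330,226),(80,226)]]
fr=[ray(C,u,.128) for u in[(245,116),(295,116),(296,190),(245,190)]]
cs=[ray(C,u,.117) for u in[(235,87),(309,87),(309,212),(238,212)]]
for n,q in(("deck",deck),("frame",fr),("case",cs)):
    q=np.array(q);print(n,q[:,:2].round(4).tolist(),"mean",q.mean(0).round(4))
    print(" sides",[np.linalg.norm(q[i]-q[i-1]).round(4) for i in range(4)],"yaw",np.degrees([np.arctan2(*(q[i]-q[j])[1::-1]) for i,j in((0,3),(1,2))]).round(2))
print("tip",ray(C,(251,157),.166))
```

```text
deck [[0.5373, -0.0514], [0.5722, -0.2923], [0.4176, -0.314], [0.3848, -0.072]] mean [ 0.478  -0.1824  0.086 ]
 sides [np.float64(0.1539), np.float64(0.2434), np.float64(0.1561), np.float64(0.2441)] yaw [7.7  7.96]
frame [[0.5137, -0.2334], [0.5189, -0.2718], [0.4602, -0.2792], [0.4546, -0.2377]] mean [ 0.4868 -0.2555  0.128 ]
 sides [np.float64(0.0592), np.float64(0.0387), np.float64(0.0591), np.float64(0.0419)] yaw [4.18 7.2 ]
case [[0.5342, -0.2215], [0.542, -0.2794], [0.4392, -0.292], [0.4309, -0.2309]] mean [ 0.4866 -0.2559  0.117 ]
 sides [np.float64(0.1036), np.float64(0.0584), np.float64(0.1035), np.float64(0.0617)] yaw [5.18 7.03]
tip [ 0.48930842 -0.24786142  0.166     ]
```

Emit:
{"op": "servo_tool", "data": {
  "series": [
    {"delta_pos": [0.177, 0.168, 0], "twist": 0},
    {"delta_pos": [0.177, 0.168, 0], "twist": 0},
    {"delta_pos": [0.177, 0.168, 0], "twist": 0},
    {"delta_pos": [0, 0, 0], "twist": 0},
    {"delta_pos": [0, 0, 0], "twist": 0}
  ]
}}

```text
time_s: 1.82
tool_pos: [0.5155, -0.2537, 0.256]
eef_rot: [-3.141, 0.001, 0.13]
ft_force: [0.3, -0.2, 0.8]
opening: -0.0001
grip_force: 0.0
```

Emit:
{"op": "servo_tool", "data": {
  "series": [
    {"delta_pos": [0, 0, -0.25], "twist": 0},
    {"delta_pos": [0, 0, -0.25], "twist": 0},
    {"delta_pos": [0, 0, -0.25], "twist": 0},
    {"delta_pos": [0, 0, -0.2], "twist": 0},
    {"delta_pos": [0, 0, -0.1], "twist": 0}
  ]
}}

```text
time_s: 2.23
tool_pos: [0.5133, -0.2549, 0.1488]
eef_rot: [-3.141, 0.003, 0.127]
ft_force: [-1.4, -0.8, -0.3]
opening: 0.0002
grip_force: 0.0
```

Emit:
{"op": "servo_tool", "data": {
  "series": [
    {"delta_pos": [0, 0, 0], "twist": 0},
    {"delta_pos": [0, 0, 0], "twist": 0},
    {"delta_pos": [0, 0, 0], "twist": 0},
    {"delta_pos": [0, 0, 0], "twist": 0},
    {"delta_pos": [0, 0, 0], "twist": 0}
  ]
}}

```text
time_s: 2.65
tool_pos: [0.5161, -0.2538, 0.1524]
eef_rot: [3.141, -0.001, 0.129]
ft_force: [-0.8, -0.4, -0.7]
opening: 0.0001
grip_force: 0.0
```

Emit:
{"op": "servo_tool", "data": {
  "series": [
    {"delta_pos": [-0.03, -0.004, 0], "twist": 0},
    {"delta_pos": [-0.03, -0.004, 0], "twist": 0},
    {"delta_pos": [-0.03, -0.004, 0], "twist": 0},
    {"delta_pos": [-0.03, -0.004, 0], "twist": 0},
    {"delta_pos": [0, 0, 0], "twist": 0}
  ]
}}

```text
time_s: 3.07
tool_pos: [0.5031, -0.2552, 0.1514]
eef_rot: [3.142, -0.0, 0.129]
ft_force: [0.8, 0.1, 0.2]
opening: -0.0
grip_force: 0.0
```

Emit:
{"op": "servo_tool", "data": {
  "series": [
    {"delta_pos": [-0.02, -0.003, 0], "twist": 0},
    {"delta_pos": [-0.02, -0.003, 0], "twist": 0},
    {"delta_pos": [-0.02, -0.003, 0], "twist": 0},
    {"delta_pos": [0, 0, 0], "twist": 0},
    {"delta_pos": [0, 0, 0], "twist": 0}
  ]
}}

```text
time_s: 3.48
tool_pos: [0.4986, -0.2559, 0.1518]
eef_rot: [3.141, -0.002, 0.13]
ft_force: [6.6, 1.0, 1.7]
opening: -0.0
grip_force: 2.8
```

Emit:
{"op": "servo_tool", "data": {
  "series": [
    {"delta_pos": [-0.01, -0.0013, 0], "twist": 0},
    {"delta_pos": [-0.01, -0.0013, 0], "twist": 0},
    {"delta_pos": [-0.01, -0.0013, 0], "twist": 0},
    {"delta_pos": [0, 0, 0], "twist": 0},
    {"delta_pos": [0, 0, 0], "twist": 0}
  ]
}}

```text
time_s: 3.9
tool_pos: [0.4961, -0.2562, 0.1519]
eef_rot: [3.141, -0.003, 0.13]
ft_force: [7.9, 0.5, 0.4]
opening: -0.0001
grip_force: 3.8
```

Emit:
{"op": "servo_tool", "data": {
  "series": [
    {"delta_pos": [-0.01, -0.0013, 0], "twist": 0},
    {"delta_pos": [-0.01, -0.0013, 0], "twist": 0},
    {"delta_pos": [-0.01, -0.0013, 0], "twist": 0},
    {"delta_pos": [0, 0, 0], "twist": 0},
    {"delta_pos": [0, 0, 0], "twist": 0}
  ]
}}

```text
time_s: 4.32
tool_pos: [0.4932, -0.2565, 0.1519]
eef_rot: [3.141, -0.003, 0.13]
ft_force: [7.5, 0.9, -0.2]
opening: -0.0
grip_force: 4.3
```

Emit:
{"op": "servo_tool", "data": {
  "series": [
    {"delta_pos": [-0.01, -0.0013, 0], "twist": 0},
    {"delta_pos": [-0.01, -0.0013, 0], "twist": 0},
    {"delta_pos": [-0.01, -0.0013, 0], "twist": 0},
    {"delta_pos": [0, 0, 0], "twist": 0},
    {"delta_pos": [0, 0, 0], "twist": 0}
  ]
}}

```text
time_s: 4.73
tool_pos: [0.4904, -0.2569, 0.1518]
eef_rot: [3.141, -0.003, 0.13]
ft_force: [9.2, 0.7, -2.3]
opening: -0.0001
grip_force: 4.5
```

Emit:
{"op": "servo_tool", "data": {
  "series": [
    {"delta_pos": [-0.01, -0.0013, 0], "twist": 0},
    {"delta_pos": [-0.01, -0.0013, 0], "twist": 0},
    {"delta_pos": [0, 0, 0], "twist": 0},
    {"delta_pos": [0, 0, 0], "twist": 0},
    {"delta_pos": [0, 0, 0], "twist": 0}
  ]
}}

```text
time_s: 5.15
tool_pos: [0.4885, -0.2571, 0.1519]
eef_rot: [3.141, -0.003, 0.13]
ft_force: [9.3, 0.4, -2.9]
opening: 0.0001
grip_force: 4.7
```

Emit:
{"op": "servo_tool", "data": {
  "series": [
    {"delta_pos": [-0.005, -0.0007, 0], "twist": 0},
    {"delta_pos": [-0.005, -0.0007, 0], "twist": 0},
    {"delta_pos": [0, 0, 0], "twist": 0},
    {"delta_pos": [0, 0, 0], "twist": 0},
    {"delta_pos": [0, 0, 0], "twist": 0}
  ]
}}

```text
time_s: 5.57
tool_pos: [0.4875, -0.2572, 0.1519]
eef_rot: [3.141, -0.003, 0.13]
ft_force: [10.2, 0.2, -1.6]
opening: 0.0002
grip_force: 4.7
```

Emit:
{"op": "servo_tool", "data": {
  "series": [
    {"delta_pos": [-0.005, -0.0007, 0], "twist": 0},
    {"delta_pos": [-0.005, -0.0007, 0], "twist": 0},
    {"delta_pos": [0, 0, 0], "twist": 0},
    {"delta_pos": [0, 0, 0], "twist": 0},
    {"delta_pos": [0, 0, 0], "twist": 0}
  ]
}}

```text
time_s: 5.98
tool_pos: [0.4865, -0.2573, 0.1518]
eef_rot: [3.141, -0.003, 0.13]
ft_force: [10.1, 1.9, -1.8]
opening: -0.0004
grip_force: 4.5
```

Emit:
{"op": "servo_tool", "data": {
  "series": [
    {"delta_pos": [-0.005, -0.0007, 0], "twist": 0},
    {"delta_pos": [0, 0, 0], "twist": 0},
    {"delta_pos": [-0.005, -0.0007, 0], "twist": 0},
    {"delta_pos": [0, 0, 0], "twist": 0},
    {"delta_pos": [0, 0, 0], "twist": 0}
  ]
}}

```text
time_s: 6.4
tool_pos: [0.4855, -0.2575, 0.1519]
eef_rot: [3.141, -0.003, 0.13]
ft_force: [10.3, 1.6, -0.9]
opening: -0.0002
grip_force: 4.5
```

Emit:
{"op": "servo_tool", "data": {
  "series": [
    {"delta_pos": [-0.005, -0.0007, 0], "twist": 0},
    {"delta_pos": [0, 0, 0], "twist": 0},
    {"delta_pos": [0, 0, 0], "twist": 0},
    {"delta_pos": [0, 0, 0], "twist": 0},
    {"delta_pos": [0, 0, 0], "twist": 0}
  ]
}}

```text
time_s: 6.82
tool_pos: [0.4849, -0.2575, 0.1518]
eef_rot: [3.141, -0.003, 0.13]
ft_force: [9.0, 2.1, -0.9]
opening: 0.0003
grip_force: 4.3
```

Emit:
{"op": "servo_tool", "data": {
  "series": [
    {"delta_pos": [-0.005, -0.0007, 0], "twist": 0},
    {"delta_pos": [0, 0, 0], "twist": 0},
    {"delta_pos": [0, 0, 0], "twist": 0},
    {"delta_pos": [0, 0, 0], "twist": 0},
    {"delta_pos": [0, 0, 0], "twist": 0}
  ]
}}

```text
time_s: 7.23
tool_pos: [0.4843, -0.2576, 0.1518]
eef_rot: [3.141, -0.003, 0.13]
ft_force: [8.8, 1.2, -1.3]
opening: 0.0001
grip_force: 4.1
```

Emit:
{"op": "servo_tool", "data": {
  "series": [
    {"delta_pos": [-0.005, -0.0007, 0], "twist": 0},
    {"delta_pos": [0, 0, 0], "twist": 0},
    {"delta_pos": [0, 0, 0], "twist": 0},
    {"delta_pos": [0, 0, 0], "twist": 0},
    {"delta_pos": [0, 0, 0], "twist": 0}
  ]
}}

```text
time_s: 7.65
tool_pos: [0.4838, -0.2577, 0.1518]
eef_rot: [3.141, -0.003, 0.13]
ft_force: [9.3, 1.0, -2.3]
opening: -0.0001
grip_force: 4.1
```

Emit:
{"op": "servo_tool", "data": {
  "series": [
    {"delta_pos": [-0.005, -0.0007, 0], "twist": 0},
    {"delta_pos": [0, 0, 0], "twist": 0},
    {"delta_pos": [0, 0, 0], "twist": 0},
    {"delta_pos": [0, 0, 0], "twist": 0},
    {"delta_pos": [0, 0, 0], "twist": 0}
  ]
}}

```text
time_s: 8.07
tool_pos: [0.4832, -0.2578, 0.1518]
eef_rot: [3.141, -0.003, 0.13]
ft_force: [9.0, 1.4, -1.3]
opening: -0.0002
grip_force: 4.0
```

Emit:
{"op": "servo_tool", "data": {
  "series": [
    {"delta_pos": [-0.005, -0.0007, 0], "twist": 0},
    {"delta_pos": [0, 0, 0], "twist": 0},
    {"delta_pos": [0, 0, 0], "twist": 0},
    {"delta_pos": [0, 0, 0], "twist": 0},
    {"delta_pos": [0, 0, 0], "twist": 0}
  ]
}}

```text
time_s: 8.48
tool_pos: [0.4827, -0.2578, 0.1518]
eef_rot: [3.141, -0.003, 0.13]
ft_force: [8.8, 0.8, 0.0]
opening: 0.0003
grip_force: 3.8
```

Emit:
{"op": "servo_tool", "data": {
  "series": [
    {"delta_pos": [-0.005, -0.0007, 0], "twist": 0},
    {"delta_pos": [0, 0, 0], "twist": 0},
    {"delta_pos": [0, 0, 0], "twist": 0},
    {"delta_pos": [0, 0, 0], "twist": 0},
    {"delta_pos": [0, 0, 0], "twist": 0}
  ]
}}

```text
time_s: 8.9
tool_pos: [0.482, -0.2579, 0.1517]
eef_rot: [3.141, -0.002, 0.13]
ft_force: [6.5, 1.4, -0.2]
opening: -0.0002
grip_force: 3.4
```

Emit:
{"op": "servo_tool", "data": {
  "series": [
    {"delta_pos": [-0.005, -0.0007, 0], "twist": 0},
    {"delta_pos": [0, 0, 0], "twist": 0},
    {"delta_pos": [0, 0, 0], "twist": 0},
    {"delta_pos": [0, 0, 0], "twist": 0},
    {"delta_pos": [0, 0, 0], "twist": 0}
  ]
}}

```text
time_s: 9.32
tool_pos: [0.4815, -0.258, 0.1518]
eef_rot: [3.141, -0.002, 0.13]
ft_force: [7.6, 1.2, -1.3]
opening: 0.0002
grip_force: 3.4
```

Emit:
{"op": "servo_tool", "data": {
  "series": [
    {"delta_pos": [-0.005, -0.0007, 0], "twist": 0},
    {"delta_pos": [0, 0, 0], "twist": 0},
    {"delta_pos": [0, 0, 0], "twist": 0},
    {"delta_pos": [0, 0, 0], "twist": 0},
    {"delta_pos": [0, 0, 0], "twist": 0}
  ]
}}

```text
time_s: 9.73
tool_pos: [0.4811, -0.2581, 0.1518]
eef_rot: [3.141, -0.003, 0.13]
ft_force: [8.2, 1.2, -0.4]
opening: 0.0001
grip_force: 3.7
```

Emit:
{"op": "servo_tool", "data": {
  "series": [
    {"delta_pos": [-0.005, -0.0007, 0], "twist": 0},
    {"delta_pos": [0, 0, 0], "twist": 0},
    {"delta_pos": [0, 0, 0], "twist": 0},
    {"delta_pos": [0, 0, 0], "twist": 0},
    {"delta_pos": [0, 0, 0], "twist": 0}
  ]
}}

```text
time_s: 10.15
tool_pos: [0.4808, -0.2581, 0.1518]
eef_rot: [3.141, -0.003, 0.13]
ft_force: [9.2, 1.0, -0.3]
opening: 0.0002
grip_force: 4.1
```

Emit:
{"op": "servo_tool", "data": {
  "series": [
    {"delta_pos": [-0.005, -0.0007, 0], "twist": 0},
    {"delta_pos": [0, 0, 0], "twist": 0},
    {"delta_pos": [0, 0, 0], "twist": 0},
    {"delta_pos": [0, 0, 0], "twist": 0},
    {"delta_pos": [0, 0, 0], "twist": 0}
  ]
}}

```text
time_s: 10.57
tool_pos: [0.4807, -0.2581, 0.152]
eef_rot: [3.141, -0.004, 0.131]
ft_force: [10.0, 1.0, 0.2]
opening: 0.0001
grip_force: 4.8
```

Emit:
{"op": "servo_tool", "data": {
  "series": [
    {"delta_pos": [-0.005, -0.0007, 0], "twist": 0},
    {"delta_pos": [0, 0, 0], "twist": 0},
    {"delta_pos": [0, 0, 0], "twist": 0},
    {"delta_pos": [0, 0, 0], "twist": 0},
    {"delta_pos": [0, 0, 0], "twist": 0}
  ]
}}

```text
time_s: 10.98
tool_pos: [0.4805, -0.2582, 0.1521]
eef_rot: [3.141, -0.004, 0.131]
ft_force: [11.5, 1.9, -0.2]
opening: -0.0002
grip_force: 5.4
```

Emit:
{"op": "servo_tool", "data": {
  "series": [
    {"delta_pos": [-0.004, -0.0005, 0], "twist": 0},
    {"delta_pos": [0, 0, 0], "twist": 0},
    {"delta_pos": [0, 0, 0], "twist": 0},
    {"delta_pos": [0, 0, 0], "twist": 0},
    {"delta_pos": [0, 0, 0], "twist": 0}
  ]
}}

```text
time_s: 11.4
tool_pos: [0.4803, -0.2582, 0.1522]
eef_rot: [3.14, -0.005, 0.131]
ft_force: [13.5, 1.0, -0.5]
opening: -0.0001
grip_force: 6.0
```

Emit:
{"op": "servo_tool", "data": {
  "series": [
    {"delta_pos": [0.02, 0.003, 0], "twist": 0},
    {"delta_pos": [0.02, 0.003, 0], "twist": 0},
    {"delta_pos": [0.03, 0.004, 0], "twist": 0},
    {"delta_pos": [0, 0, 0], "twist": 0},
    {"delta_pos": [0, 0, 0], "twist": 0}
  ]
}}

```text
time_s: 11.82
tool_pos: [0.4849, -0.2576, 0.1512]
eef_rot: [-3.141, -0.0, 0.13]
ft_force: [2.6, 1.0, 1.5]
opening: -0.0
grip_force: 1.7
```

Emit:
{"op": "servo_tool", "data": {
  "series": [
    {"delta_pos": [0.03, 0.004, 0], "twist": 0},
    {"delta_pos": [0.03, 0.004, 0], "twist": 0},
    {"delta_pos": [0, 0, 0], "twist": 0},
    {"delta_pos": [0, 0, 0], "twist": 0},
    {"delta_pos": [0, 0, 0], "twist": 0}
  ]
}}

```text
time_s: 12.23
tool_pos: [0.4905, -0.2568, 0.1511]
eef_rot: [-3.141, 0.0, 0.13]
ft_force: [-0.1, 0.0, 0.1]
opening: -0.0004
grip_force: 0.0
```

The lever stayed latched: there is no force with the finger backed off. Next I go over it to the off side.

Emit:
{"op": "servo_tool", "data": {
  "series": [
    {"delta_pos": [0.03, 0.004, 0.1], "twist": 0},
    {"delta_pos": [0, 0, 0.2], "twist": 0},
    {"delta_pos": [0, 0, 0.2], "twist": 0},
    {"delta_pos": [0, 0, 0], "twist": 0},
    {"delta_pos": [0, 0, 0], "twist": 0}
  ]
}}

```text
time_s: 12.65
tool_pos: [0.4945, -0.2567, 0.203]
eef_rot: [3.14, -0.002, 0.129]
ft_force: [0.5, 0.3, 0.8]
opening: -0.0003
grip_force: 0.0
```

Emit:
{"op": "servo_tool", "data": {
  "series": [
    {"delta_pos": [-0.17, -0.02, 0], "twist": 0},
    {"delta_pos": [-0.17, -0.02, 0], "twist": 0},
    {"delta_pos": [-0.17, -0.02, 0], "twist": 0},
    {"delta_pos": [0, 0, 0], "twist": 0},
    {"delta_pos": [0, 0, 0], "twist": 0}
  ]
}}

```text
time_s: 13.07
tool_pos: [0.4422, -0.2626, 0.2013]
eef_rot: [-3.142, 0.0, 0.129]
ft_force: [1.0, 1.0, -0.0]
opening: 0.0002
grip_force: 0.0
```

Run:
```python
from h import *
import cv2
cv2.imwrite("pics/w2.png",cams.get_image("wrist")[:,:,::-1]);print(env.get_obs()["tool_pos"])
```

```text
[ 0.44294041 -0.26237944  0.20129428]
```

View pics/w2.png

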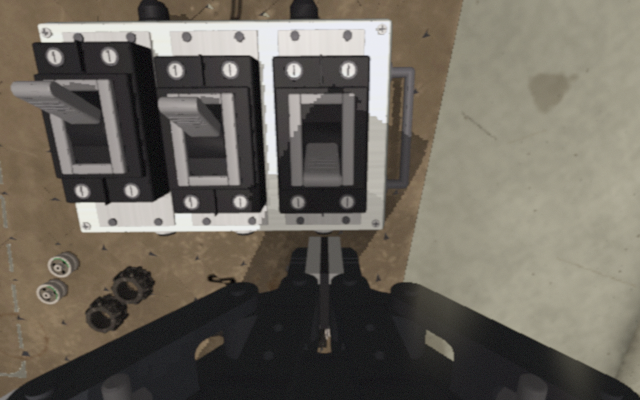

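The reset lever now rests at off, with its tip at about (322,180), and the other two are still on. I'll descend and throw it.

Emit:
{"op": "servo_tool", "data": {
  "series": [
    {"delta_pos": [-0.01, 0, -0.15], "twist": 0},
    {"delta_pos": [0, 0, -0.2], "twist": 0},
    {"delta_pos": [0, 0, -0.15], "twist": 0},
    {"delta_pos": [0, 0, 0], "twist": 0},
    {"delta_pos": [0, 0, 0], "twist": 0}
  ]
}}

```text
time_s: 13.53
tool_pos: [0.442, -0.262, 0.1509]
eef_rot: [-3.14, 0.001, 0.13]
ft_force: [0.7, -0.2, -0.2]
opening: -0.0001
grip_force: 0.0
```

Emit:
{"op": "servo_tool", "data": {
  "series": [
    {"delta_pos": [0.03, 0.004, 0], "twist": 0},
    {"delta_pos": [0.03, 0.004, 0], "twist": 0},
    {"delta_pos": [0.03, 0.004, 0], "twist": 0},
    {"delta_pos": [0.03, 0.004, 0], "twist": 0},
    {"delta_pos": [0, 0, 0], "twist": 0}
  ]
}}

```text
time_s: 13.95
tool_pos: [0.4545, -0.2607, 0.1517]
eef_rot: [3.141, -0.0, 0.13]
ft_force: [-0.4, -1.0, 0.3]
opening: 0.0004
grip_force: 0.4
```

Emit:
{"op": "servo_tool", "data": {
  "series": [
    {"delta_pos": [0.03, 0.004, 0], "twist": 0},
    {"delta_pos": [0.03, 0.004, 0], "twist": 0},
    {"delta_pos": [0.03, 0.004, 0], "twist": 0},
    {"delta_pos": [0, 0, 0], "twist": 0},
    {"delta_pos": [0, 0, 0], "twist": 0}
  ]
}}

```text
time_s: 14.37
tool_pos: [0.4632, -0.2595, 0.1513]
eef_rot: [-3.142, -0.001, 0.13]
ft_force: [-0.5, -0.1, -0.6]
opening: -0.0002
grip_force: 0.2
```

Emit:
{"op": "servo_tool", "data": {
  "series": [
    {"delta_pos": [0.02, 0.003, 0], "twist": 0},
    {"delta_pos": [0.02, 0.003, 0], "twist": 0},
    {"delta_pos": [0.02, 0.003, 0], "twist": 0},
    {"delta_pos": [0, 0, 0], "twist": 0},
    {"delta_pos": [0, 0, 0], "twist": 0}
  ]
}}

```text
time_s: 14.78
tool_pos: [0.4691, -0.2586, 0.1513]
eef_rot: [-3.142, -0.0, 0.13]
ft_force: [-0.4, -0.1, -0.1]
opening: -0.0003
grip_force: 0.0
```

Emit:
{"op": "servo_tool", "data": {
  "series": [
    {"delta_pos": [0.02, 0.003, 0], "twist": 0},
    {"delta_pos": [0.02, 0.003, 0], "twist": 0},
    {"delta_pos": [0.02, 0.003, 0], "twist": 0},
    {"delta_pos": [0, 0, 0], "twist": 0},
    {"delta_pos": [0, 0, 0], "twist": 0}
  ]
}}

```text
time_s: 15.2
tool_pos: [0.475, -0.2577, 0.1513]
eef_rot: [-3.142, -0.0, 0.13]
ft_force: [-0.5, 0.6, -0.7]
opening: -0.0005
grip_force: 0.0
```

There's no force left, so it probably snapped over. I'll back off, lift and check.

Emit:
{"op": "servo_tool", "data": {
  "series": [
    {"delta_pos": [-0.2, -0.03, 0], "twist": 0},
    {"delta_pos": [-0.1, -0.01, 0.1], "twist": 0},
    {"delta_pos": [0, 0, 0.2], "twist": 0},
    {"delta_pos": [0, 0, 0.25], "twist": 0},
    {"delta_pos": [0, 0, 0.2], "twist": 0}
  ]
}}

```text
time_s: 15.62
tool_pos: [0.4447, -0.2619, 0.2277]
eef_rot: [3.141, -0.0, 0.129]
ft_force: [0.3, -0.3, 0.5]
opening: -0.0001
grip_force: 0.0
```

Emit:
{"op": "servo_tool", "data": {
  "series": [
    {"delta_pos": [0, 0, 0], "twist": 0},
    {"delta_pos": [0, 0, 0], "twist": 0},
    {"delta_pos": [0, 0, 0], "twist": 0},
    {"delta_pos": [0, 0, 0], "twist": 0},
    {"delta_pos": [0, 0, 0], "twist": 0}
  ]
}}

```text
time_s: 16.03
tool_pos: [0.4444, -0.2616, 0.2254]
eef_rot: [-3.141, 0.001, 0.13]
ft_force: [0.3, -0.5, -0.0]
opening: -0.0004
grip_force: 0.0
```

Run:
```python
from h import *
import cv2
cv2.imwrite("pics/w3.png",cams.get_image("wrist")[:,:,::-1]);print(env.get_obs()["tool_pos"],env.get_obs()["ft_force"])
```

```text
[ 0.44447866 -0.26164583  0.22558319] [ 0.08906254 -0.26610548  0.62601855]
```

View pics/w3.png

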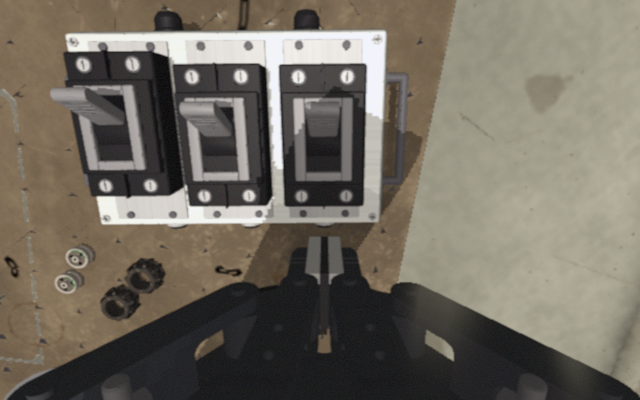

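All three levers now lean to on, with the reset one's tip at about (322,105). The gripper is clear of everything.

```bash
python3 -c "
from cell import env
print(env.finish_job())"
```

```text
the job is handed in; nothing more can be done
None
```

The tripped breaker (the one at y = -74 mm) is reset: I pressed its lever to the off stop at about 13.5 N until it latched, then threw it to on, where it stayed; the other two levers are still on, and the job is handed in, though no verdict came back.

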